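# Open the touch-latch parts cabinet at the assembly bench

## Robot

A 7-joint arm with a two-finger parallel gripper is mounted at the origin on the work surface. World frame = base frame: x ahead of the robot, y to its left, z up, the work surface at z = 0. Lengths are in m, angles in rad, forces in N, time in s.
With the tool pointing down it reaches from about 0.425 to 0.875 m from the base axis. Payload 4.7 kg.
Tool frame: the origin (TCP) lies where the fingers leave the gripper's body, on its centre line; the fingertips stand 70 mm ahead of it and the grasp point (between the pads) lies 51 mm ahead of it; z points along the fingers, y is the line along which they close (so a half turn about z gives the same grasp; the last joint's range is limited). The gripper opens to 87 mm and grips with 3 to 60 N. Pads are 19 mm wide; open, the fingers measure 117 mm over their backs; the gripper's body (75 mm by 190 mm) begins 51 mm behind the grasp point.
Start: joints at [0.014, 0.321, -0.07, 1.45, 0.023, 1.371, -0.057], TCP at [0.65, -0, 0.292] pointing down, gripper open.
Joint ranges: [-2.86, 2.86], [-0.3, 2.09], [-1.38, 1.24], [0.06, 2.45], [-1.56, 4.7], [0.09, 2.05], [-2.69, 2.69]. Speed limits (rad/s): [2.57, 2.57, 3.14, 3.14, 3.14, 3.14, 3.14].

## Interface

Orientations are given as a rotation vector (axis times angle).
In Python, from bench import ctrl gives the robot as it stands.
- The arm moves only by the tool play_rows, never from a script. Its argument "increments" is a list that holds one entry, the list of rows, each a list of 7 numbers: the shift along the tool's x, y, z as a fraction of full scale, then the turn, a rotation vector about the tool's x, y, z as a fraction of full scale, then the gripper command: -1 is shut, 1 is fully open, values between are in proportion. A call has 1 to 8 rows; each row is the pose to reach, as a shift and turn from the pose commanded when the call began, along the tool's axes at that moment; what a row does not reach only later rows make up. Full scale, the value 1, is 0.1 m for a shift and 90 degrees for a turn. A row lasts 1/10 s, in which the tool goes at most 50 mm and 8.59 degrees, less where a joint would pass 70% of its speed; a pose out of reach is approached as far as the arm can. A call with a number of a shift or a turn outside -1 to 1 is refused whole. A call with a gripper value outside its range is refused whole. The fingers move at their own pace and stop on an object; "squeeze" is the grip in N (left out, the last holds). Time passes only in rows, so rows that repeat a pose let the fingers close. It gives the time, the measured TCP pose, the force, the opening and the grip force at its end, in the units of the state.
- ctrl.get_state(): the state, without advancing time (a new reading comes with each control period).
- ctrl.get_image(name): name is "scene" or "side" or "wrist"; returns the picture (420x560x3 uint8, red, green, blue); there is no depth.
- ctrl.get_calibration(name): a dict with "vertical_fov" (degrees; the focal length in pixels is half the picture's height over the tangent of half this angle, whatever the lens; pixels are square), "cx", "cy" (the principal point, pixels), "dist_coeffs" ([k1, k2, p1, p2, k3] as OpenCV has them; the pictures are not rectified), "R" (3x3) and "t" (3): a world point X has camera coordinates R X + t; the wrist camera has in their place "T_tool_cam" (4x4, takes a point from camera to tool coordinates, whose origin is the TCP and whose axes are the flange's). Camera axes: x right, y down, z forward; pixel columns grow to the right and rows downward; lengths in m; the calibration is good to about 2 mm. A picture is of the moment at which its call begins: read the wrist's pose just before it. get_calibration takes no time and is no camera call.
- ctrl.close_job(): hands the job in; it is judged then, once.
The state is a dict: "time": time; "joint_positions": joint angles; "qd": joint speeds; "joint_torque": joint torques, N m; "position": TCP position; "tool_rot": TCP orientation; "ft_force": force on the tool from outside, world axes, zero at the start; "torque": the same for the moment, N m; "grip_width": opening from 0.0 (shut) to 1.0 (fully open); "grip_force": force on a finger pad.
Only numpy, scipy, OpenCV 4.12 (cv2) and the standard library are available. Lean on these libraries where they do the work, as an engineer would, in place of code of your own. Each camera call takes 0.05 s, during which the arm holds its last target. There are 200 camera calls.

## Task

Open the cabinet with the red door: push the shut door in at its round black mark, near the free edge, until the catch lets go, then back off and let the spring set it ajar. Then, with the fingers behind the free edge, swing the red door wide open, about square to the cabinet or farther, and leave it standing open. The blue door stays shut, and nothing on the bench is picked up or knocked about.

Things in the scene. Friction and masses are not known exactly. Their poses are not given: they have to be found in the camera images.
- red_cabinet: Grey metal bench cabinet with a red door in front (-x side), fixed to the bench: 150 mm deep (x), 170 mm wide (y), 200 mm tall, with a 30 mm black plinth. Origin: centre of its underside, on the bench; x points front to back, y to the left, z up. Turned by up to 0.2 rad. It may trade places with the blue one; at least 40 mm lie between them.
- red_door (a joint): Hinge angle of the red door, rad: 0 shut and latched, negative pressed in (stop at -0.05), positive open (stop at 1.75). Vertical hinge on the cabinet's left (+y); the free edge, on the right, swings out towards the robot, then round to the left. No handle. Past ajar it turns with slight friction (under 1 N at the edge) and stays where it is left.
- red_press (a point): Centre of the 24 mm round black mark on the outer face of the red door: 135 mm from the hinge, 170 mm above the bench; moves with the door. A black stripe on the door's top edge lies above it. Touch latch: press here 7 mm in, to the stop (3 to 5 N), then back off; a spring pushes the door out to about 0.55 rad. It cannot be pulled open while latched, and once released it does not latch again.
- red_hinge (a point): Point on the red door's vertical hinge axis, 170 mm above the bench, in the door's mid plane. The door is a panel 14 mm thick, 158 mm wide, 164 mm tall, from 34 to 198 mm above the bench; shut, its mid plane stands 15 mm in front of the carcass.
- red_edge (a point): Middle of the thickness of the red door's free vertical edge, 159 mm from the hinge axis, 170 mm above the bench; moves with the door. With the door ajar, the gap between this edge and the carcass is open from above, some 85 mm wide. Only the spring's thin plunger crosses it, 50 mm above the bench and 60 mm from the hinge.
- blue_cabinet: Same cabinet with a blue door, hinged on the right (-y). Same sizes, origin and axes. To be left shut.
- blue_door (a joint): Hinge angle of the blue door, rad: 0 shut, positive open. Same touch latch as the red one.
- bowl: Stainless steel bowl, 170 mm wide, 60 mm tall, loose. Origin: centre of its underside.
- buckle_a: Loose red plastic buckle plate, 45 mm square, 14 mm high at its hub, lying flat in front of the cabinets. Origin: centre of its underside. The doors swing above it.
- buckle_b: Second red plastic buckle plate like the first.
- reel: Loose yellow plastic disc, 64 mm across, 22 mm high. Origin: centre of its underside.
- driver: Loose screwdriver with an orange handle, 200 mm long, 26 mm thick, lying down. Origin: below its middle.
- glue: Loose white bottle with a red cap, 48 mm across, 110 mm tall, upright. Origin: centre of its underside.

How it is judged:
By the outcome, as a careful person would: the job done as asked, in the order asked, and still so for the second after the job is handed in, with the robot touching nothing.
It also fails if it takes over 43 s, if anything falls off the work surface, if the arm or the gripper's body presses on something with over 40 N, if the wrist force passes 120 N, or if a joint passes its speed limit or range.

## Working session

There is one attempt and no reset: what is moved stays moved. The work goes in short steps, Python scripts to look and compute and a tool call to move; the robot and the scene stay as the last step left them, time stands still between calls to the robot, and variables do not carry over. Pictures are saved under pics/ and viewed, at most 10 in all, crops included, and the job is handed in when it is done.

Besides the shell and the picture viewer there is one more tool, called after "Call:" as name(argument=value, ...), one argument or row to a line, values as JSON. play_rows: Moves the arm, as the interface text tells. Shift numbers are shares of 0.1 m and turn numbers shares of 90 degrees, none past 1 either way. Its arguments: {"type":"object","properties":{"increments":{"type":"array"},"squeeze":{"type":"number"}},"required":["increments"]}

```bash
mkdir -p pics
python3 - <<'E'
from bench import ctrl
import cv2,numpy as np
s=ctrl.get_state();print(s['time'],s['position'],s['tool_rot'],s['grip_width'])
for n in ['scene','side','wrist']:
    im=ctrl.get_image(n);cv2.imwrite(f'pics/{n}0.png',im[...,::-1])
    c=ctrl.get_calibration(n);print(n,{k:np.round(v,4).tolist() for k,v in c.items()})
E
```

```text
0.0 [ 6.49564068e-01 -9.61046083e-05  2.91158193e-01] [-2.22063076 -2.22045198  0.00227856] 1.0025598844081518
scene {'vertical_fov': 45.7342, 'cx': 281.4942, 'cy': 209.1441, 'dist_coeffs': [-0.1636, 0.0, 0.0, 0.0, 0.0], 'R': [[0.7883, 0.6153, -0.0017], [0.4847, -0.6226, -0.6143], [-0.379, 0.4834, -0.7891]], 't': [-0.4133, -0.1648, 1.7936]}
side {'vertical_fov': 54.8856, 'cx': 281.5808, 'cy': 216.896, 'dist_coeffs': [0.0393, 0.0, 0.0, 0.0, 0.0], 'R': [[-0.7285, -0.6849, -0.0097], [-0.4761, 0.5164, -0.7118], [0.4925, -0.514, -0.7023]], 't': [0.3803, 0.3333, 0.8356]}
wrist {'vertical_fov': 59.0848, 'cx': 276.3401, 'cy': 203.5329, 'dist_coeffs': [-0.1036, 0.0, 0.0, 0.0, 0.0], 'T_tool_cam': [[-0.0002, -0.9555, -0.2949, 0.0818], [1.0, -0.0, -0.0005, 0.0013], [0.0005, -0.2949, 0.9555, -0.0924], [0.0, 0.0, 0.0, 1.0]]}
```

View pics/scene0.png

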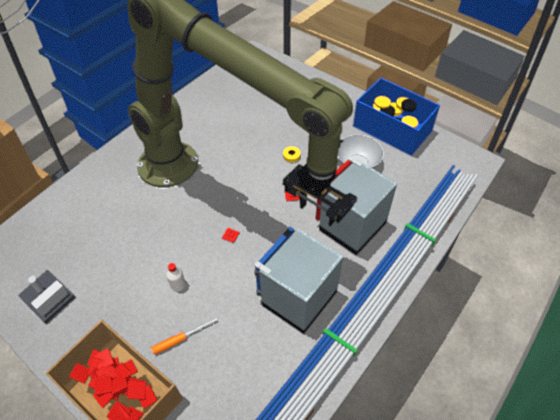

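View pics/side0.png

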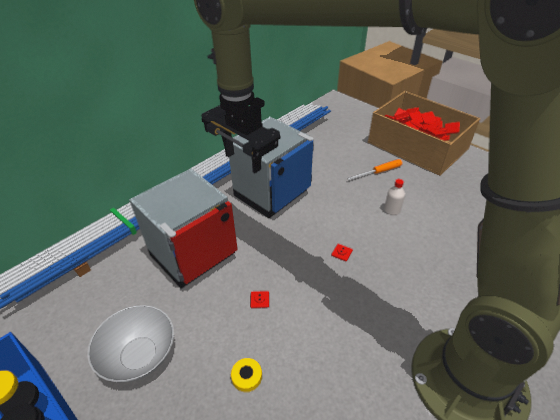

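The side view shows the red cabinet on the left (+y): its red door spans about (172,240)-(237,262), with the black mark near (225,216) at the right. The blue cabinet is to its right, and the two buckles lie in front. In the scene view the gripper hides part of the red door.

```bash
cat > h.py <<'E'
from bench import ctrl
import cv2,numpy as np
from scipy.spatial.transform import Rotation as Ro
def ray(n,uv,st=None):
    c=ctrl.get_calibration(n);f=210/np.tan(np.radians(c['vertical_fov'])/2)
    K=np.array([[f,0,c['cx']],[0,f,c['cy']],[0,0,1]])
    p=cv2.undistortPoints(np.array(uv,float).reshape(-1,1,2),K,np.array(c['dist_coeffs'])).reshape(-1,2)
    d=np.c_[p,np.ones(len(p))]
    if n=='wrist':
        T=np.array(c['T_tool_cam']);R=Ro.from_rotvec(st['tool_rot']).as_matrix()
        return R@T[:3,3]+st['position'],d@(R@T[:3,:3]).T
    R=np.array(c['R']);return -R.T@np.array(c['t']),d@R
def plane(n,uv,z,st=None):
    o,d=ray(n,uv,st);return o+d*((z-o[2])/d[:,2])[:,None]
E
python3 - <<'E'
from h import *
im=cv2.imread('pics/side0.png');hsv=cv2.cvtColor(im,cv2.COLOR_BGR2HSV)
m=((hsv[...,0]<8)|(hsv[...,0]>172))&(hsv[...,1]>120)&(hsv[...,2]>50)
m[:,:150]=0;m[:,250:]=0;m[285:]=0
m=m.astype(np.uint8)
cs,_=cv2.findContours(m,cv2.RETR_EXTERNAL,cv2.CHAIN_APPROX_NONE);c=max(cs,key=cv2.contourArea)
h=cv2.convexHull(c)
q=cv2.approxPolyDP(h,4,True).reshape(-1,2);print(q.tolist())
print(np.round(plane('side',q,.198),3).tolist());print(np.round(plane('side',q,.034),3).tolist())
g=(im.max(2)<55).astype(np.uint8);g[:200]=0;g[235:]=0;g[:,:212]=0;g[:,237:]=0
n,l,s,ce=cv2.connectedComponentsWithStats(g);print(s.tolist(),ce.tolist())
for i in range(1,n):
  if s[i,4]>20: print(np.round(plane('side',[ce[i]],.17),4))
big=cv2.resize(im[160:300,120:270],None,fx=5.,fy=4.2 if 0 else 5.,interpolation=cv2.INTER_CUBIC)
cv2.imwrite('pics/c.png',cv2.resize(im[165:285,125:285],None,fx=5,fy=5,interpolation=cv2.INTER_CUBIC))
E
```

```text
[[228, 201], [236, 249], [186, 284], [171, 238]]
[[0.593, 0.103, 0.198], [0.47, 0.189, 0.198], [0.475, 0.312, 0.198], [0.594, 0.261, 0.198]]
[[0.741, -0.005, 0.034], [0.587, 0.103, 0.034], [0.592, 0.258, 0.034], [0.742, 0.194, 0.034]]
[[0, 0, 560, 420, 235110], [217, 203, 10, 7, 38], [221, 213, 8, 9, 52]] [[279.521513334184, 209.49891540130153], [221.5, 206.1315789473684], [224.6153846153846, 216.8653846153846]]
[[0.6158 0.1069 0.17  ]]
[[0.5827 0.1259 0.17  ]]
```

View pics/c.png

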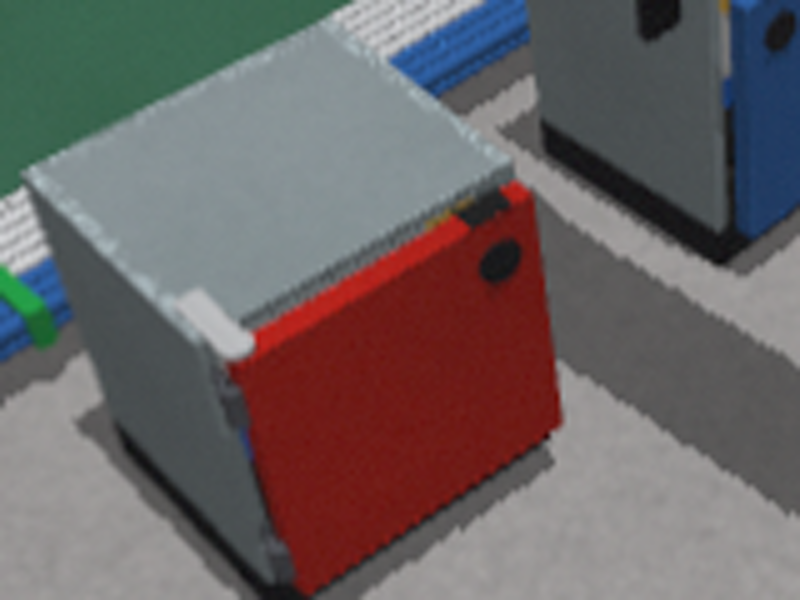

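The crop confirms the door faces the robot almost square: mark at (224.6,216.9), giving (0.583,0.126,0.17). Yaw is about 0, and the hinge is near (0.59,0.26). I'll move in front with the fingers shut and check with the wrist camera.

Call:
play_rows(
  increments=[
    [[0.3, -0.3, 0, 0, 0, 0, -1], [0.6, -0.6, 0, 0, 0, 0, -1], [0.9, -0.9, 0, 0, 0, 0, -1], [1, -1, 0, 0, 0, 0, -1], [1, -1, 0, 0, 0, 0, -1], [1, -1, 0, 0, 0, 0, -1]],
  ],
  squeeze=20,
)

```text
time: 0.75
position: [0.5508, 0.0987, 0.2923]
tool_rot: [2.222, 2.219, -0.0]
ft_force: [0.0, -0.6, 0.3]
grip_width: 0.541
grip_force: 0.0
```

Run:
```python
from h import *
s=ctrl.get_state();im=ctrl.get_image('wrist');cv2.imwrite('pics/w1.png',im[...,::-1])
im2=ctrl.get_image('scene');cv2.imwrite('pics/s1.png',im2[...,::-1])
print(s['time'],s['position'],s['tool_rot'],s['grip_width'])
import json;json.dump({k:np.array(s[k]).tolist() for k in('position','tool_rot')},open('w1.json','w'))
```

```text
0.75 [0.55079502 0.09866624 0.29234945] [ 2.22158951e+00  2.21922381e+00 -6.86772397e-05] 0.5410000992917344
```

View pics/w1.png

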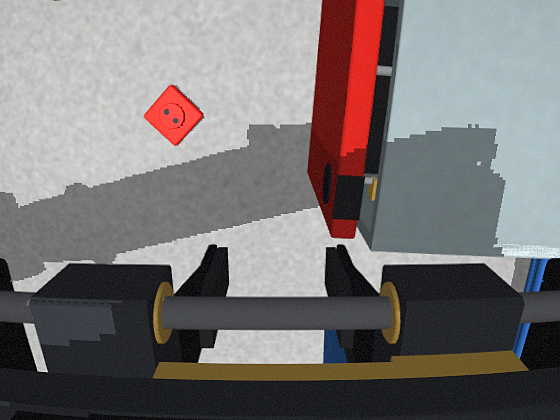

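The wrist view shows the door edge-on: stripe at (337,175)-(332,218), door-top end at (331,236)-(356,237), mark at (327,182). The half-shut fingers are at the bottom.

Run:
```python
from h import *
import json;st={k:np.array(v) for k,v in json.load(open('w1.json')).items()}
print(plane('wrist',[[331,236],[356,237],[337,175],[366,175],[332,218],[359,219],[354,2],[384,2]],.198,st).round(4))
print(plane('wrist',[[327,182]],.17,st).round(4))
```

```text
[[0.5818 0.1042 0.198 ]
 [0.5956 0.1036 0.198 ]
 [0.5835 0.1381 0.198 ]
 [0.5986 0.1382 0.198 ]
 [0.5819 0.1146 0.198 ]
 [0.5965 0.114  0.198 ]
 [0.5885 0.2211 0.198 ]
 [0.6027 0.2215 0.198 ]]
[[0.5824 0.1275 0.17  ]]
```

Call:
play_rows(
  increments=[
    [[0.2, -0.15, 0, 0, 0, 0, -1], [0.27, -0.15, 0, 0, 0, 0, -1], [0.27, -0.15, 0, 0, 0, 0, -1], [0.27, -0.15, 0.3, 0, 0, 0, -1], [0.27, -0.15, 0.66, 0, 0, 0, -1], [0.27, -0.15, 0.66, 0, 0, 0, -1], [0.27, -0.15, 0.66, 0, 0, 0, -1]],
  ],
)

```text
time: 1.55
position: [0.5355, 0.126, 0.2263]
tool_rot: [-2.223, -2.22, 0.002]
ft_force: [0.6, 1.0, 0.8]
grip_width: 0.009
grip_force: 0.0
```

Run:
```python
from h import *
im=ctrl.get_image('side');cv2.imwrite('pics/d2.png',cv2.resize(im[120:300,100:340,::-1],None,fx=3,fy=3))
s=ctrl.get_state();print(s['time'],s['position'],s['ft_force'],s['grip_width'])
```

```text
1.6 [0.53617448 0.12644935 0.22760558] [ 0.18714488  0.24207247 -0.10691478] 0.004737447851157793
```

View pics/d2.png

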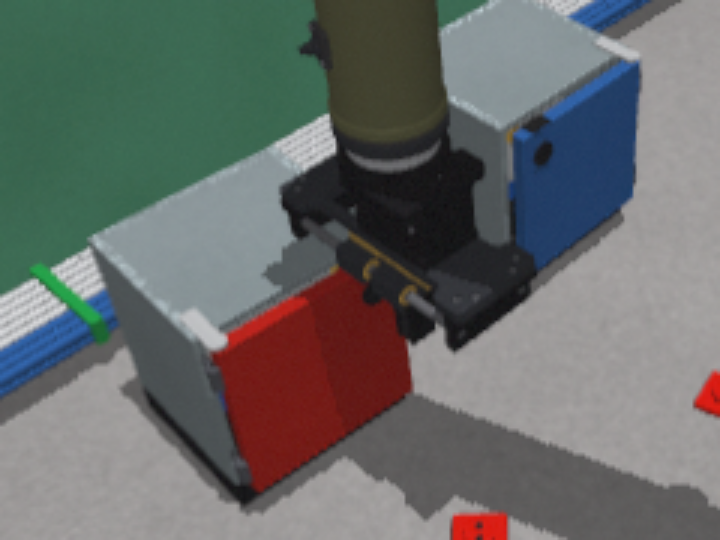

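The fingers stand shut in front of the mark. Now press forward in small steps, watching the force.

Call:
play_rows(
  increments=[
    [[0, 0.15, 0, 0, 0, 0, -1], [0, 0.25, 0, 0, 0, 0, -1], [0, 0.3, 0, 0, 0, 0, -1], [0, 0.34, 0, 0, 0, 0, -1], [0, 0.34, 0, 0, 0, 0, -1]],
  ],
)

```text
time: 2.1
position: [0.5692, 0.127, 0.2267]
tool_rot: [-2.221, -2.221, 0.0]
ft_force: [-1.8, -1.0, 0.7]
grip_width: 0.006
grip_force: 0.9
```

Call:
play_rows(
  increments=[
    [[0, 0.03, 0, 0, 0, 0, -1], [0, 0.05, 0, 0, 0, 0, -1], [0, 0.05, 0, 0, 0, 0, -1]],
  ],
)

```text
time: 2.4
position: [0.5739, 0.1267, 0.2264]
tool_rot: [2.222, 2.221, -0.001]
ft_force: [-3.0, -1.0, 3.0]
grip_width: 0.005
grip_force: 2.0
```

Call:
play_rows(
  increments=[
    [[0, 0.03, 0, 0, 0, 0, -1], [0, 0.05, 0, 0, 0, 0, -1], [0, 0.05, 0, 0, 0, 0, -1]],
  ],
)

```text
time: 2.7
position: [0.5762, 0.1267, 0.2263]
tool_rot: [-2.218, -2.219, 0.01]
ft_force: [-13.2, -3.2, 9.6]
grip_width: 0.004
grip_force: 7.7
```

At the stop (13 N). Back off.

Call:
play_rows(
  increments=[
    [[0, -0.2, 0, 0, 0, 0, -1], [0, -0.5, 0, 0, 0, 0, -1], [0, -0.9, 0, 0, 0, 0, -1], [-0.2, -1, 0, 0, 0, 0, -1], [-0.5, -1, -0.3, 0, 0, 0, -1], [-0.8, -1, -0.66, 0, 0, 0, -1], [-0.8, -1, -0.66, 0, 0, 0, -1], [-0.8, -1, -0.66, 0, 0, 0, -1]],
  ],
)

```text
time: 3.5
position: [0.48, 0.0467, 0.2932]
tool_rot: [2.222, 2.218, 0.005]
ft_force: [-0.4, -0.2, -0.2]
grip_width: 0.002
grip_force: 0.0
```

Run:
```python
from h import *
im=ctrl.get_image('side');s=ctrl.get_state();w=ctrl.get_image('wrist')
a=cv2.resize(im[120:300,100:340,::-1],None,fx=1.6,fy=1.6);b=cv2.resize(w[...,::-1],(384,288))
cv2.imwrite('pics/d3.png',np.hstack([a,b]));cv2.imwrite('pics/w3.png',w[...,::-1]);cv2.imwrite('pics/side3.png',im[...,::-1])
print(s['time'],s['position'],s['ft_force'],s['tool_rot'])
```

```text
3.55 [0.47924601 0.04753339 0.29197964] [-0.50205408  1.02389322 -0.60726645] [2.22102415e+00 2.22148229e+00 1.81487908e-03]
```

View pics/d3.png

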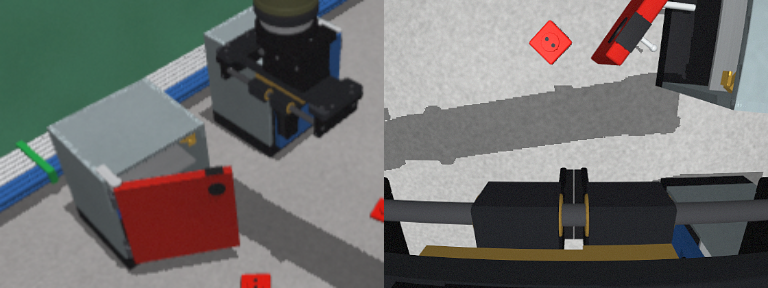

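The door is ajar; the gap is visible in the wrist image (door end around (303,85)-(341,96) full scale). Check the edge.

Run:
```python
from h import *
st=dict(position=np.array([.4792,.0475,.292]),tool_rot=np.array([2.221,2.2215,.0018]))
print(plane('wrist',[[303,85],[341,96],[385,2],[505,115],[406,123]],.198,st).round(4))
```

```text
[[0.4934 0.1319 0.198 ]
 [0.5121 0.1268 0.198 ]
 [0.5314 0.1706 0.198 ]
 [0.5982 0.1195 0.198 ]
 [0.5456 0.1141 0.198 ]]
```

The edge is at about (0.503,0.129), as predicted. Go over the gap, then down.

Call:
play_rows(
  increments=[
    [[0.3, 0.3, 0, 0, 0, 0, -1], [0.6, 0.6, 0, 0, 0, 0, -1], [0.9, 0.77, 0, 0, 0, 0, -1], [0.9, 0.77, 0, 0, 0, 0, -1], [0.9, 0.77, 0.2, 0, 0, 0, -1], [0.9, 0.77, 0.4, 0, 0, 0, -1], [0.9, 0.77, 0.66, 0, 0, 0, -1], [0.9, 0.77, 0.66, 0, 0, 0, -1]],
  ],
)

```text
time: 4.4
position: [0.5531, 0.1368, 0.2214]
tool_rot: [-2.217, -2.22, 0.012]
ft_force: [-0.5, -0.1, -0.1]
grip_width: 0.006
grip_force: 0.0
```

Call:
play_rows(
  increments=[
    [[0.03, -0.13, 0, 0, 0, 0, -1], [0.07, -0.27, 0, 0, 0, 0, -1], [0.19, -0.44, 0, 0, 0, 0, -1], [0.33, -0.59, 0, 0, 0, 0, -1], [0.49, -0.71, 0, 0, 0, 0, -1], [0.66, -0.82, 0, 0, 0, 0, -1], [0.82, -0.88, 0, 0, 0, 0, -1], [1, -0.93, 0, 0, 0, 0, -1]],
  ],
)

```text
time: 5.2
position: [0.4613, 0.238, 0.2275]
tool_rot: [2.219, 2.221, 0.002]
ft_force: [1.7, -0.8, -0.1]
grip_width: 0.002
grip_force: 0.7
```

Call:
play_rows(
  increments=[
    [[0.08, 0, 0, 0, 0, 0, -1], [0.15, 0, 0, 0, 0, 0, -1], [0.22, 0, 0, 0, 0, 0, -1], [0.22, 0, 0, 0, 0, 0, -1], [0.22, 0, 0, 0, 0, 0, -1]],
  ],
)

```text
time: 5.7
position: [0.4634, 0.2575, 0.2261]
tool_rot: [2.222, 2.219, -0.003]
ft_force: [0.2, -4.4, 1.5]
grip_width: 0.003
grip_force: 2.3
```

Run:
```python
from h import *
im=ctrl.get_image('side');s=ctrl.get_state();w=ctrl.get_image('scene')
a=cv2.resize(im[120:330,100:340,::-1],(384,336));b=cv2.resize(w[100:310,160:400,::-1],(384,336))
cv2.imwrite('pics/d4.png',np.hstack([a,b]))
print(s['time'],s['position'],s['ft_force'],s['tool_rot'])
```

```text
5.75 [0.46336909 0.25746573 0.22605745] [ 0.21580702 -5.30643238  0.18938613] [ 2.22255982  2.21873109 -0.00262921]
```

View pics/d4.png

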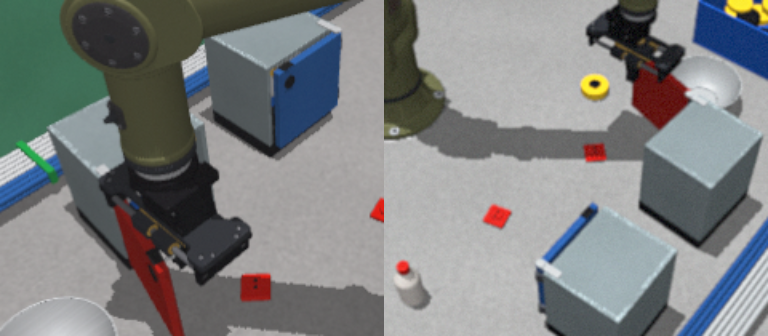

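The door stands about square, but the 5 N reading needs explaining: the bowl may be close. Back off along -y, up and away, then compare the bowl's position.

Call:
play_rows(
  increments=[
    [[-0.2, 0, 0, 0, 0, 0, -1], [-0.5, 0, 0, 0, 0, 0, -1], [-0.8, 0, 0, 0, 0, 0, -1], [-1, 0, -0.4, 0, 0, 0, -1], [-1, 0, -0.8, 0, 0, 0, -1], [-1, 0, -0.8, 0, 0, 0, -1]],
  ],
)

```text
time: 6.4
position: [0.4655, 0.1603, 0.3123]
tool_rot: [2.22, 2.218, 0.018]
ft_force: [0.3, 0.2, 0.5]
grip_width: 0.005
grip_force: 0.0
```

Call:
play_rows(
  increments=[
    [[-0.4, 0, 0, 0, 0, 0, -1], [-0.8, 0, 0, 0, 0, 0, -1], [-1, 0.2, 0, 0, 0, 0, -1], [-1, 0.5, 0, 0, 0, 0, -1], [-1, 0.5, 0, 0, 0, 0, -1], [-1, 0.5, 0, 0, 0, 0, -1]],
  ],
)

```text
time: 7.0
position: [0.5129, 0.0601, 0.3055]
tool_rot: [-2.219, -2.221, 0.0]
ft_force: [-0.7, 0.3, -0.6]
grip_width: 0.005
grip_force: 0.0
```

Run:
```python
from h import *
im=ctrl.get_image('side')[...,::-1];s=ctrl.get_state();w=ctrl.get_image('scene')[...,::-1]
s0=cv2.imread('pics/side0.png')
cv2.imwrite('pics/d5.png',np.vstack([np.hstack([s0[150:400,60:360],im[150:400,60:360]]),np.hstack([cv2.imread('pics/scene0.png')[100:350,160:460],w[100:350,160:460]])]))
cv2.imwrite('pics/side5.png',im)
print(s['time'],s['position'],s['ft_force'])
```

```text
7.05 [0.51248263 0.0601674  0.30568595] [ 0.29010151 -0.02179033 -0.83098541]
```

View pics/d5.png

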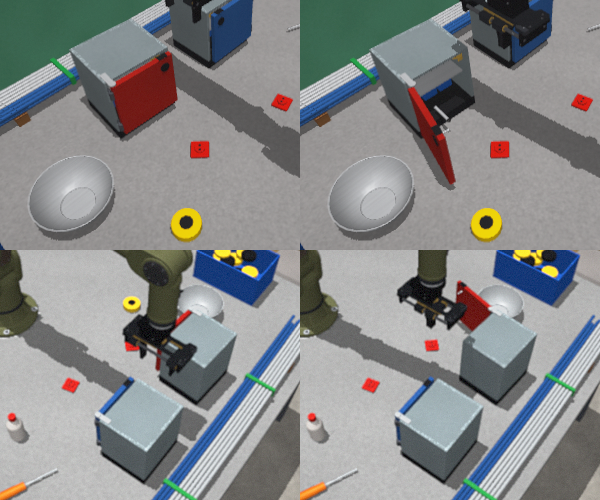

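Bowl and everything else are in place and the blue door is shut. The red door stands open; quick angle check from the lower free corner at side pixel (213,333).

Run:
```python
from h import *
p=plane('side',[[213,334],[209,333]],.034);print(p.round(3))
d=p-[.598,.2626,0];print(np.arctan2(-d[:,0],-d[:,1])-.057,np.hypot(d[:,0],d[:,1]))
```

```text
[[0.443 0.299 0.034]
 [0.451 0.304 0.034]]
[1.74667599 1.78685197] [0.15899084 0.15214287]
```

```bash
python3 -c "
from bench import ctrl
print(ctrl.close_job())"
```

```text
the job is handed in; nothing more can be done
None
```

The red door's catch was released by pressing the mark, and the door was then swung to about 1.7 rad and left standing open; in the last pictures the blue door was shut and nothing on the bench in view had moved, and the job is handed in.

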